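# Load the flange nut into the busbar support

### The job

On the busbar support, nudge the loose flange nut across the tray and along the groove until it drops into the round pocket of the white strip, then press it straight down until it sits fully home on the bottom of the pocket, and let go. Slide the nut, never lift it off the tray, never push it along with more than 12 N, even once it has dropped, and never press it down with more than 20 N. Leave the contactor and the hand tools alone.

Things in the scene. Friction and masses are not known exactly. Their poses are not given: they have to be found in the camera images.
- support: Grey plastic busbar support fixed on the metal panel, 325 mm long (x), 130 wide (y). Origin on the panel (underside), on its long centreline; z up. x points from the open loading tray (x -170 to -40 mm) along the groove (-40 to 110) to its closed end. All rims and walls stand 21 mm over the panel, so a fingertip 25 mm up clears them and still pushes the nut.
- tray (a point): Middle of the loading tray's floor, 16 mm above the panel, at x = -115 mm on the support's centreline; axes as the support's. The tray is 116 mm wide between its rims, which rise only 5 mm above its floor. From x = -85 to -40 mm two slanting walls narrow it to the groove's mouth.
- mouth (a point): Groove's mouth, floor level, at the support's x = -40 mm, y = 0; axes as the support's. The groove runs on 150 mm along x, 44 wide. Its floor is a white strip, 15.5 mm above the panel, with one round pocket 45.5 mm across on the centreline. The strip is clamped (holds 100 N) at a new setting each time: the pocket's centre lies 82 to 118 mm past the mouth and must be seen or felt.
- nut_center (a point): Centre, half-way up, of the loose slippery steel flange nut (0.16 kg): flange 42 mm across, 4 thick, below a hexagon 30 across flats; 20 high, z up. In the pocket it drops onto a pad 3 mm below the rim, which yields at 5 N by 4 mm and stays down; the seat under it is sprung, 5 N/mm, so press to about 10 N. Centre above the panel: tray 26, groove 25.5, dropped 22, home (let go) 18 mm.
- contactor: Bystander: black and white contactor standing on the panel, 100 x 85 x 84 mm; origin at the centre of its underside.
- wrench: Bystander: steel wrench lying on the panel, 190 mm long along its x; origin under its middle.
- screwdriver: Bystander: screwdriver lying on the panel, 200 mm long along its x; origin under its middle.

How it is judged:
By the outcome, as a careful person would: the job done as asked, in the order asked, and still so for the second after the job is handed in, with the robot touching nothing.
It also fails if it takes over 59 s, if anything falls off the work surface, if the arm or the gripper's body presses on something with over 40 N, if the wrist force passes 120 N, or if a joint passes its speed limit or range.

### The arm

A 7-joint arm with a two-finger parallel gripper is mounted at the origin on the work surface. World frame = base frame: x ahead of the robot, y to its left, z up, the work surface at z = 0. Lengths are in m, angles in rad, forces in N, time in s.
With the tool pointing down it reaches from about 0.35 to 0.9 m from the base axis. Payload 19.9 kg.
Tool frame: the origin (TCP) lies midway between the tips of the shut fingers; the grasp point (between the pads) lies 19 mm behind it (arm.tcp_to_grasp is the z of the grasp point in the tool frame, in m); z points along the fingers, y is the line along which they close (so a half turn about z gives the same grasp; the last joint's range is limited). The gripper opens to 85 mm and grips with 20 to 120 N. Pads are 22 mm wide; open, the fingers measure 114 mm over their backs; the gripper's body (76 mm by 85 mm) begins 54 mm behind the grasp point. The pads swing forward as they close: fully open they stand 13 mm farther back than shut.
Start: joints at [-1.298, 0.417, -0.01, 1.614, 0.005, 1.111, -0.053], TCP at [0.193, 0.594, 0.231] pointing down, gripper open.
Joint ranges: [-2.81, 2.81], [-0.39, 2.02], [-1.27, 1.25], [0.06, 2.57], [-1.19, 4.33], [0.19, 2], [-2.82, 2.82]. Speed limits (rad/s): [1.89, 1.89, 2.39, 2.39, 3.01, 3.01, 3.01].

### API

Orientations are given as a rotation vector (axis times angle).
In Python, from bench import arm gives the robot as it stands. The module is installed in compiled form; this text tells all that it offers.
- The arm moves only by the shell command python3 -m handwheel 'ROWS' [FORCE]. ROWS is JSON, a list that holds one entry, the list of rows, each a list of 7 numbers: the shift along the world's x, y, z each as a share of 0.3 m, from -1 to 1, then the turn, a rotation vector about the world's x, y, z each as a share of 30 degrees, from -1 to 1, then the gripper command: -1 is fully open, 1 is shut, values between are in proportion. In form: [[[dx, dy, dz, rx, ry, rz, jaw], ...]]. A call has 1 to 20 rows; each row is the pose to reach, as a shift and turn from the pose commanded when the call began; what a row does not reach only later rows make up. A row lasts 1/12 s, in which the tool goes at most 41.7 mm and 7.16 degrees, less where a joint would pass 70% of its speed; a pose out of reach is approached as far as the arm can. A call with a number of a shift or a turn outside -1 to 1 is refused whole. A call with a gripper value outside its range is refused whole. The fingers move at their own pace and stop on an object; FORCE is the grip in N (left out, the last holds). Time passes only in rows, so rows that repeat a pose let the fingers close. It gives the time, the measured TCP pose, the force, the opening and the grip force at its end, in the units of the state.
- arm.state(): the state, without advancing time (a new reading comes with each control period).
- arm.capture(name): name is "side" or "top"; returns a dict with "img" (384x512x3 uint8, blue, green, red), "intrinsics" (3x3 intrinsics, pixels), "R" (3x3) and "t" (3): a world point X has camera coordinates R X + t. Camera axes: x right, y down, z forward; pixel columns grow to the right and rows downward; lengths in m; the calibration is good to about 2 mm. A picture is of the moment at which its call begins. There is no depth.
- arm.job_done(): hands the job in; it is judged then, once.
The state is a dict: "clock": time; "q": joint angles; "joint_vel": joint speeds; "joint_torque": joint torques, N m; "eef_pos": TCP position; "eef_rot": TCP orientation; "ft_force": force on the tool from outside, world axes, zero at the start; "moment": the same for the moment, N m; "opening": opening from 0.0 (shut) to 1.0 (fully open); "grasp_force": force on a finger pad.
Only numpy, scipy, OpenCV 4.12 (cv2) and the standard library are available. Lean on these libraries where they do the work, as an engineer would, in place of code of your own. Each camera call takes 0.05 s, during which the arm holds its last target. There are 200 camera calls.

## Working session

There is one attempt and no reset: what is moved stays moved. The work goes in short steps, Python scripts to look and compute and a shell command to move; the robot and the scene stay as the last step left them, time stands still between calls to the robot, and variables do not carry over. Pictures are saved under pics/ and viewed, at most 10 in all, crops included, and the job is handed in when it is done.

```bash
mkdir -p pics
cat > h.py <<'E'
import numpy as np,cv2
from bench import arm
def cap(n,f=None):
    c=arm.capture(n); c['img']=np.array(c['img'])
    if f: cv2.imwrite('pics/'+f,c['img'])
    return c
def ray(c,u,v,z):
    K=np.array(c['intrinsics']);R=np.array(c['R']);t=np.array(c['t'])
    o=-R.T@t; d=R.T@np.linalg.solve(K,[u,v,1.]); return o+d*(z-o[2])/d[2]
def proj(c,X):
    p=np.array(c['intrinsics'])@(np.array(c['R'])@np.array(X)+np.array(c['t'])); return p[:2]/p[2]
E
python3 - <<'E'
from h import *
a=cap('top','top0.png');b=cap('side','side0.png')
for c in(a,b):print(c['intrinsics'],c['R'],c['t'])
s=arm.state();print({k:np.round(s[k],3) for k in s})
E
```

```text
[[350.8676841    0.         253.56143215]
 [  0.         350.8676841  192.65564953]
 [  0.           0.           1.        ]] [[-0.01477073 -0.9998057   0.01305348]
 [-0.98996059  0.01278747 -0.140764  ]
 [ 0.14056973 -0.01500162 -0.98995712]] [0.01224525 0.64480414 0.8985019 ]
[[386.6123688    0.         261.38922566]
 [  0.         386.6123688  188.28605836]
 [  0.           0.           1.        ]] [[ 0.87543822 -0.48321482 -0.01055299]
 [-0.31968975 -0.56252889 -0.76246949]
 [ 0.36250019  0.67086861 -0.64693811]] [-0.54864003  0.22318576  1.12472045]
{'clock': np.float64(0.1), 'q': array([-1.298,  0.418, -0.01 ,  1.614,  0.005,  1.111, -0.053]), 'joint_vel': array([ 0.001, -0.001,  0.   , -0.003, -0.001, -0.   , -0.001]), 'joint_torque': array([ 1.0000e-03, -8.6583e+01,  6.8000e-01, -4.3564e+01,  1.9000e-02,
        5.0000e-03,  0.0000e+00]), 'eef_pos': array([0.193, 0.594, 0.231]), 'eef_rot': array([-4.910e-01, -3.103e+00,  2.000e-03]), 'ft_force': array([0.102, 0.189, 0.374]), 'moment': array([-0.022,  0.016, -0.018]), 'grasp_force': np.float64(0.0), 'opening': np.float64(0.998)}
```

View pics/top0.png

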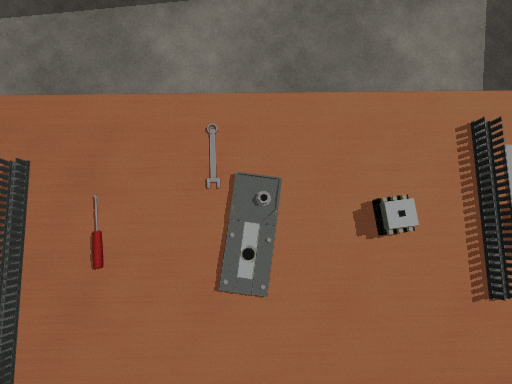

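View pics/side0.png

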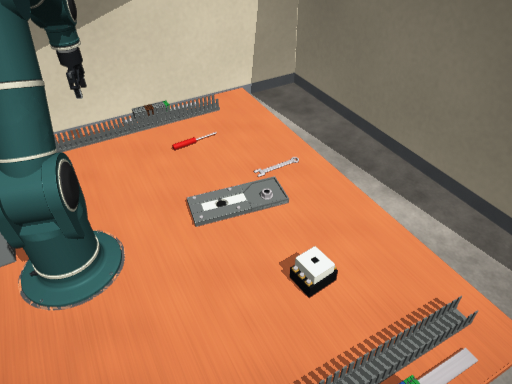

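Top view: the support runs from (258,175) at the tray end down to (243,293). The nut is at about (264,198) and the dark pocket at (248,254). The wrench, screwdriver and contactor are well clear. Now to measure them.

Run:
```python
from h import *
a=cap('top');im=a['img']
hsv=cv2.cvtColor(im,cv2.COLOR_BGR2HSV)
x0,y0,x1,y1=205,160,300,310
m=np.zeros(im.shape[:2],np.uint8)
m[165:305,215:290]=(hsv[165:305,215:290,1]<110)*255
m=cv2.morphologyEx(m,cv2.MORPH_OPEN,np.ones((3,3)))
cs,_=cv2.findContours(m,cv2.RETR_EXTERNAL,cv2.CHAIN_APPROX_NONE)
c=max(cs,key=cv2.contourArea)[:,0,:]
W=np.array([ray(a,u,v,.021)[:2] for u,v in c])
r=cv2.minAreaRect((W*1000).astype(np.float32));print('support',r)
B=cv2.boxPoints(r);print(B)
# strip
w=np.zeros_like(m);w[215:285,230:268]=(hsv[215:285,230:268,2]>150)*(hsv[215:285,230:268,1]<60)*255
pts=cv2.findNonZero(w)[:,0,:]
rs=cv2.minAreaRect(np.array([ray(a,u,v,.0155)[:2]*1000 for u,v in pts],np.float32));print('strip',rs)
h=np.zeros_like(m);h[240:268,236:262]=(hsv[240:268,236:262,2]<50)*255
M=cv2.moments(h,True);u,v=M['m10']/M['m00'],M['m01']/M['m00'];print('pocket px',u,v,M['m00'],ray(a,u,v,.0125))
print('cam',-np.array(a['R']).T@a['t'])
cv2.imwrite('pics/crop.png',cv2.resize(im[165:300,210:295],None,fx=4.4,fy=4.4,interpolation=cv2.INTER_CUBIC))
b=cap('side');cv2.imwrite('pics/crops.png',cv2.resize(b['img'][165:235,175:300],None,fx=6,fy=6,interpolation=cv2.INTER_CUBIC))
```

```text
support ((539.84375, 12.346244812011719), (130.19712829589844, 325.9554748535156), 81.49946594238281)
[[369.03363  -27.946033]
 [691.4083   -76.12833 ]
 [710.6539    52.638523]
 [388.27917  100.820816]]
strip ((486.9696044921875, 19.854948043823242), (34.169395446777344, 132.3253936767578), 82.01547241210938)
pocket px 248.00943396226415 253.60377358490567 106.0 [0.48249427 0.02037572 0.0125    ]
cam [0.51220939 0.01747644 0.98008373]
```

View pics/crop.png

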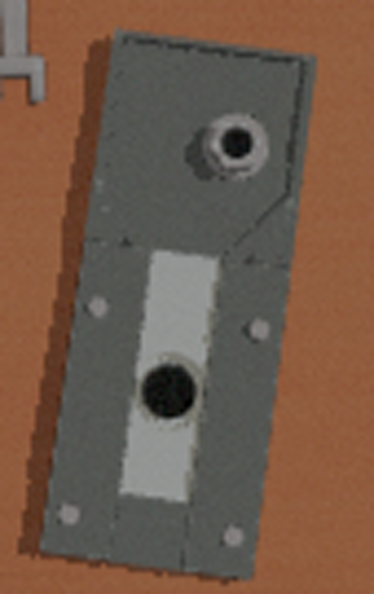

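View pics/crops.png

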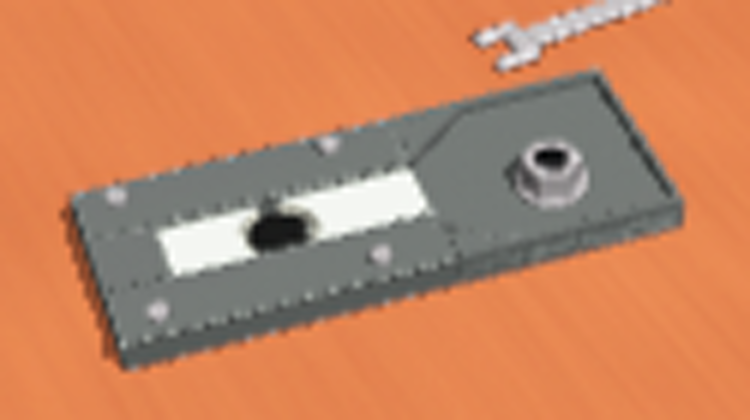

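The crops show the strip from crop px (184,251) to (154,497), the pocket around (170,390), and the nut's hex top near (237,145). I'll convert these to the support frame.

```bash
cat >> h.py <<'E'
ex=np.array([-.989,.1478]);ex/=np.linalg.norm(ex);ey=np.array([-ex[1],ex[0]])
ctr=np.array([.53984,.01235])
def sup(p,org): d=np.array(p)[:2]-org; return np.array([d@ex,d@ey])*1000
E
python3 - <<'E'
from h import *
a=cap('top')
f=lambda x,y,z:ray(a,210+(x+.5)/4.4-.5,165+(y+.5)/4.4-.5,z)
for n,x,y,z in [('stripstart',184,251,.0155),('stripend',154,497,.0155),('pocket ring',169,390,.0155),('nutflange',236,147,.018),('nuthole',237,145,.036)]:
    p=f(x,y,z);print(n,p.round(4),'rel. body centre',sup(p,ctr).round(1))
b=cap('side')
g=lambda x,y,z:ray(b,175+(x+.5)/6-.5,165+(y+.5)/6-.5,z)
for n,x,y,z in [('pocket',282,230,.0135),('nuthole',551,158,.036),('stripstartmid',424,190,.0155),('c_farL',598,70,.021),('c_farR',684,203,.021),('c_nearL',70,196,.021),('c_nearR',125,346,.021)]:
    p=g(x,y,z);print('side',n,p.round(4),sup(p,ctr).round(1))
E
```

```text
stripstart [0.5689 0.0099 0.0155] rel. body centre [-29.1  -1.9]
stripend [0.4193 0.0303 0.0155] rel. body centre [1.218e+02 1.000e-01]
pocket ring [0.4835 0.0203 0.0155] rel. body centre [56.9  0.4]
nutflange [ 0.6335 -0.0237  0.018 ] rel. body centre [-97.9  21.8]
nuthole [ 0.6325 -0.0235  0.036 ] rel. body centre [-96.9  21.8]
side pocket [0.4828 0.0165 0.0135] [57.   4.4]
side nuthole [ 0.6318 -0.0269  0.036 ] [-96.7  25.3]
side stripstartmid [0.5667 0.0052 0.0155] [-27.6   3.1]
side c_farL [0.7049 0.045  0.021 ] [-158.4  -56.7]
side c_farR [ 0.6862 -0.0825  0.021 ] [-158.8   72.1]
side c_nearL [0.3871 0.0941 0.021 ] [163.2 -58.3]
side c_nearR [ 0.3703 -0.0331  0.021 ] [161.   70.1]
```

```bash
r='[0.482,-0.728,0,0,0,-0.9,1]'; python3 -m handwheel '[[[0.482,-0.728,0,0,0,-0.9,1],[0.482,-0.728,0,0,0,-0.9,1],[0.482,-0.728,0,0,0,-0.9,1],[0.482,-0.728,0,0,0,-0.9,1],[0.482,-0.728,0,0,0,-0.9,1],[0.482,-0.728,0,0,0,-0.9,1],[0.482,-0.728,0,0,0,-0.9,1],[0.482,-0.728,0,0,0,-0.9,1],[0.482,-0.728,0,0,0,-0.9,1]]]'
```

```text
clock: 1.05
eef_pos: [0.3377, 0.3759, 0.2315]
eef_rot: [-1.203, -2.902, -0.001]
ft_force: [-1.0, 0.9, 0.5]
opening: -0.003
grasp_force: 0.0
```

```bash
python3 -m handwheel '[[[0.482,-0.728,0,0,0,-0.9,1],[0.482,-0.728,0,0,0,-0.9,1],[0.482,-0.728,0,0,0,-0.9,1],[0.482,-0.728,0,0,0,-0.9,1],[0.482,-0.728,0,0,0,-0.9,1],[0.482,-0.728,0,0,0,-0.9,1],[0.482,-0.728,0,0,0,-0.9,1],[0.482,-0.728,0,0,0,-0.9,1],[0.482,-0.728,0,0,0,-0.9,1]]]'
python3 -m handwheel '[[[0.482,-0.73,-0.4,0,0,-0.9,1],[0.482,-0.73,-0.4,0,0,-0.9,1],[0.482,-0.73,-0.4,0,0,-0.9,1],[0.482,-0.73,-0.4,0,0,-0.9,1],[0.482,-0.73,-0.4,0,0,-0.9,1],[0.482,-0.73,-0.4,0,0,-0.9,1],[0.482,-0.73,-0.4,0,0,-0.9,1],[0.482,-0.73,-0.4,0,0,-0.9,1],[0.482,-0.73,-0.4,0,0,-0.9,1],[0.482,-0.73,-0.4,0,0,-0.9,1]]]'
python3 - <<'E'
from h import *
b=cap('side');cv2.imwrite('pics/s1.png',cv2.resize(b['img'][100:250,160:340],None,fx=4,fy=4,interpolation=cv2.INTER_CUBIC))
s=arm.state();print(s['eef_pos'],s['eef_rot'],s['ft_force'],s['clock'])
E
```

```text
clock: 1.8
eef_pos: [0.4821, 0.1586, 0.231]
eef_rot: [-1.845, -2.542, 0.001]
ft_force: [-0.7, 0.6, 0.3]
opening: -0.003
grasp_force: 0.0
clock: 2.63
eef_pos: [0.6267, -0.059, 0.1108]
eef_rot: [-2.385, -2.042, 0.0]
ft_force: [-0.3, 0.4, 0.1]
opening: 0.006
grasp_force: 0.0
[ 0.62676898 -0.05872044  0.11133091] [-2.38498138e+00 -2.04341691e+00 -9.33713231e-04] [0.66247806 0.53012381 1.00757228] 2.6833
```

View pics/s1.png

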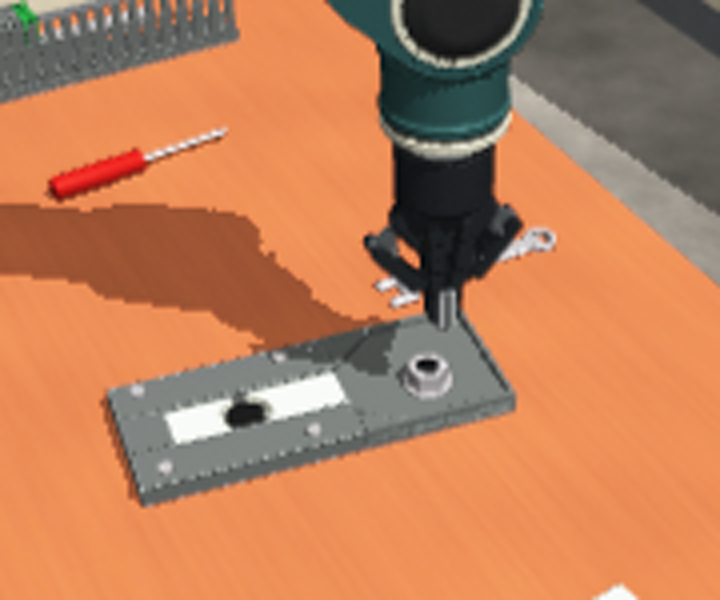

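```bash
python3 - <<'E'
from h import *
b=cap('side');s=arm.state();print(proj(b,s['eef_pos']))
E
python3 -m handwheel '[[[0,-0.03,0,0,0,0,1],[0,-0.03,-0.1,0,0,0,1],[0,-0.03,-0.2,0,0,0,1],[0,-0.03,-0.25,0,0,0,1],[0,-0.03,-0.27,0,0,0,1],[0,-0.03,-0.28,0,0,0,1],[0,-0.03,-0.284,0,0,0,1],[0,-0.03,-0.284,0,0,0,1]]]'
```

```text
[269.90554934 179.16476759]
clock: 3.4
eef_pos: [0.6274, -0.0704, 0.0272]
eef_rot: [2.388, 2.04, 0.002]
ft_force: [0.9, 0.3, 0.2]
opening: 0.004
grasp_force: 0.0
```

```bash
python3 -m handwheel '[[[0.001,0.007,0,0,0,0,1],[0.002,0.014,0,0,0,0,1],[0.003,0.021,0,0,0,0,1],[0.004,0.028,0,0,0,0,1],[0.005,0.035,0,0,0,0,1],[0.006,0.042,0,0,0,0,1],[0.007,0.049,0,0,0,0,1],[0.008,0.055,0,0,0,0,1],[0.009,0.061,0,0,0,0,1],[0.010,0.067,0,0,0,0,1],[0.011,0.073,0,0,0,0,1],[0.012,0.079,0,0,0,0,1],[0.013,0.085,0,0,0,0,1],[0.014,0.091,0,0,0,0,1],[0.015,0.097,0,0,0,0,1],[0.016,0.103,0,0,0,0,1],[0.016,0.107,0,0,0,0,1],[0.016,0.107,0,0,0,0,1]]]'
python3 - <<'E'
from h import *
b=cap('side');cv2.imwrite('pics/s2.png',cv2.resize(b['img'][150:240,180:300],None,fx=6,fy=6,interpolation=cv2.INTER_CUBIC))
E
```

```text
clock: 4.9
eef_pos: [0.6315, -0.0378, 0.026]
eef_rot: [-2.388, -2.041, -0.0]
ft_force: [-0.1, -0.1, 0.3]
opening: -0.0
grasp_force: 0.0
```

View pics/s2.png

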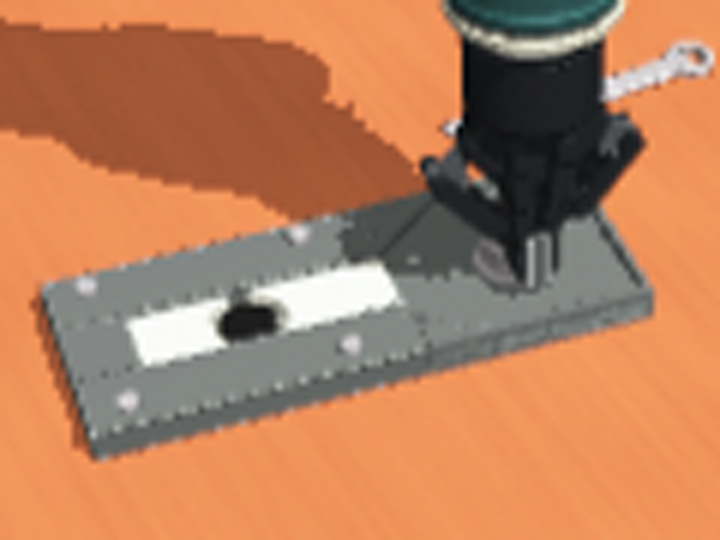

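```bash
python3 -m handwheel '[[[0.001,0.006,0,0,0,0,1],[0.002,0.012,0,0,0,0,1],[0.003,0.018,0,0,0,0,1],[0.003,0.022,0,0,0,0,1],[0.003,0.022,0,0,0,0,1],[0.002,0.01,0,0,0,0,1],[0,-0.03,0.05,0,0,0,1],[0,-0.1,0.15,0,0,0,1],[0.1,-0.25,0.2,0,0,0,1],[0.2,-0.35,0.2,0,0,0,1],[0.2,-0.35,0.2,0,0,0,1],[0.2,-0.35,0.2,0,0,0,1]]]'
python3 - <<'E'
from h import *
a=cap('top');cv2.imwrite('pics/t3.png',cv2.resize(a['img'][165:300,210:310],None,fx=4.4,fy=4.4,interpolation=cv2.INTER_CUBIC))
b=cap('side');cv2.imwrite('pics/s3.png',cv2.resize(b['img'][150:240,180:300],None,fx=6,fy=6,interpolation=cv2.INTER_CUBIC))
E
```

```text
clock: 5.95
eef_pos: [0.6926, -0.1492, 0.0879]
eef_rot: [2.39, 2.033, -0.001]
ft_force: [0.3, -0.1, 0.1]
opening: 0.002
grasp_force: 0.0
```

View pics/t3.png

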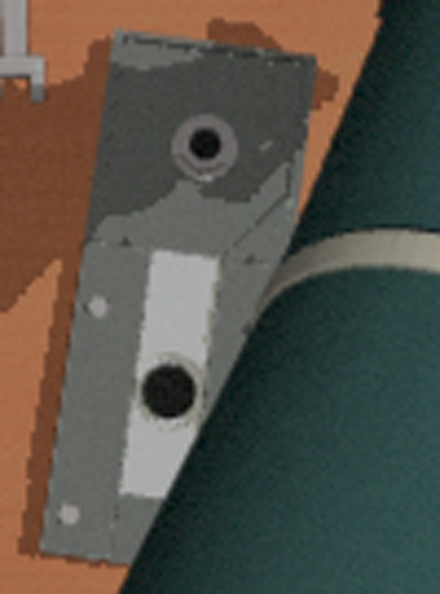

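The nut hole is now at crop (205,144). The centreline there is at x≈195, so the nut is still about 6 mm off, and I'll nudge it a little more.

```bash
python3 -m handwheel '[[[-0.219,0.331,0,0,0,0,1],[-0.219,0.331,0,0,0,0,1],[-0.219,0.331,0,0,0,0,1],[-0.219,0.331,-0.08,0,0,0,1],[-0.219,0.331,-0.16,0,0,0,1],[-0.219,0.331,-0.195,0,0,0,1],[-0.219,0.331,-0.207,0,0,0,1],[-0.216,0.343,-0.207,0,0,0,1],[-0.213,0.355,-0.207,0,0,0,1],[-0.21,0.367,-0.207,0,0,0,1],[-0.207,0.379,-0.207,0,0,0,1],[-0.205,0.386,-0.207,0,0,0,1],[-0.203,0.393,-0.207,0,0,0,1],[-0.201,0.4,-0.207,0,0,0,1],[-0.2,0.407,-0.207,0,0,0,1],[-0.199,0.413,-0.207,0,0,0,1],[-0.199,0.413,-0.207,0,0,0,1]]]'
python3 -m handwheel '[[[0,-0.02,0.01,0,0,0,1],[0,-0.05,0.08,0,0,0,1],[0.05,-0.15,0.15,0,0,0,1],[0.15,-0.25,0.15,0,0,0,1],[0.2,-0.25,0.15,0,0,0,1],[0.2,-0.25,0.15,0,0,0,1]]]'
python3 - <<'E'
from h import *
a=cap('top');cv2.imwrite('pics/t4.png',cv2.resize(a['img'][165:300,210:310],None,fx=4.4,fy=4.4,interpolation=cv2.INTER_CUBIC))
E
```

```text
clock: 7.47
eef_pos: [0.6319, -0.0188, 0.0239]
eef_rot: [-2.388, -2.041, 0.0]
ft_force: [-0.1, 0.8, 0.4]
opening: -0.001
grasp_force: 0.0
clock: 7.97
eef_pos: [0.694, -0.0975, 0.0696]
eef_rot: [2.389, 2.036, 0.001]
ft_force: [0.4, 1.1, 0.2]
opening: -0.003
grasp_force: 0.0
```

View pics/t4.png

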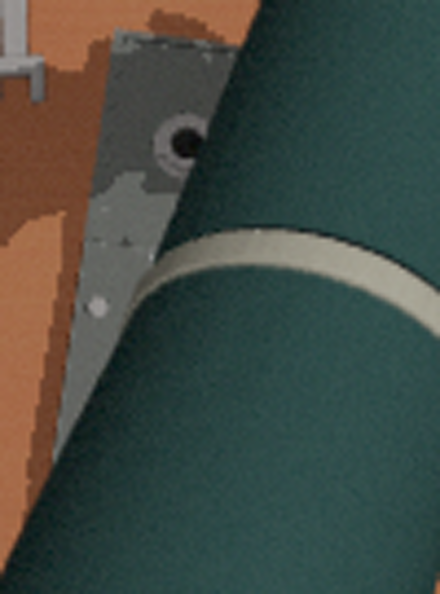

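Run:
```python
from h import *
a=cap('top');s=arm.state()
f=lambda x,y,z:ray(a,210+(x+.5)/4.4-.5,165+(y+.5)/4.4-.5,z)
p=f(187,143,.036);q=f(184,147,.018)
print(p,q,sup(p,ctr),sup(q,ctr),s['eef_pos'],s['clock'])
c2=np.array([.5395,.0105])
for x,y in[(-145,-6),(-97,-6),(-40,0),(57,0)]: print(x,y,c2+ex*x/1000+ey*y/1000)
```

```text
[0.63410137 0.00727826 0.036     ] [0.63391723 0.00900394 0.018     ] [-93.97570487  -8.91602958] [-93.53853019 -10.59553837] [ 0.69152292 -0.09507866  0.06866772] 8.0667
-145 -6 [ 0.68379426 -0.00499726]
-97 -6 [0.63632145 0.00209726]
-40 0 [0.57906068 0.0045879 ]
57 0 [0.48312604 0.01892474]
```

```bash
python3 -m handwheel '[[[-0.172,0.483,0,0,0,0,1],[-0.172,0.483,0,0,0,0,1],[-0.172,0.483,0,0,0,0,1],[-0.172,0.483,0,0,0,0,1],[-0.172,0.483,-0.06,0,0,0,1],[-0.172,0.483,-0.11,0,0,0,1],[-0.172,0.483,-0.132,0,0,0,1],[-0.172,0.483,-0.14,0,0,0,1],[-0.173,0.473,-0.14,0,0,0,1],[-0.174,0.463,-0.14,0,0,0,1],[-0.175,0.453,-0.14,0,0,0,1],[-0.176,0.443,-0.14,0,0,0,1],[-0.177,0.433,-0.14,0,0,0,1],[-0.178,0.426,-0.14,0,0,0,1],[-0.179,0.419,-0.14,0,0,0,1],[-0.18,0.412,-0.14,0,0,0,1],[-0.181,0.405,-0.14,0,0,0,1],[-0.182,0.399,-0.14,0,0,0,1],[-0.183,0.396,-0.14,0,0,0,1],[-0.183,0.396,-0.14,0,0,0,1]]]'
python3 -m handwheel '[[[0,0.015,0.01,0,0,0,1],[0,0.04,0.06,0,0,0,1],[0.05,0.1,0.12,0,0,0,1],[0.17,0.1,0.12,0,0,0,1],[0.2,0,0.12,0,0,0,1],[0.2,-0.1,0.12,0,0,0,1],[0.2,-0.1,0.12,0,0,0,1],[0.2,-0.1,0.12,0,0,0,1]]]'
python3 - <<'E'
from h import *
a=cap('top');cv2.imwrite('pics/t5.png',cv2.resize(a['img'][165:300,210:310],None,fx=4.4,fy=4.4,interpolation=cv2.INTER_CUBIC))
b=cap('side');cv2.imwrite('pics/s5.png',cv2.resize(b['img'][150:240,180:300],None,fx=6,fy=6,interpolation=cv2.INTER_CUBIC))
print(arm.state()['eef_pos'])
E
```

```text
clock: 9.73
eef_pos: [0.6368, 0.0242, 0.027]
eef_rot: [2.389, 2.04, -0.0]
ft_force: [0.0, -0.5, 0.3]
opening: 0.0
grasp_force: 0.0
clock: 10.4
eef_pos: [0.6971, -0.0072, 0.0642]
eef_rot: [2.39, 2.037, -0.0]
ft_force: [-0.1, 1.0, -0.2]
opening: -0.003
grasp_force: 0.0
[ 0.69706623 -0.00415846  0.06375523]
```

View pics/s5.png

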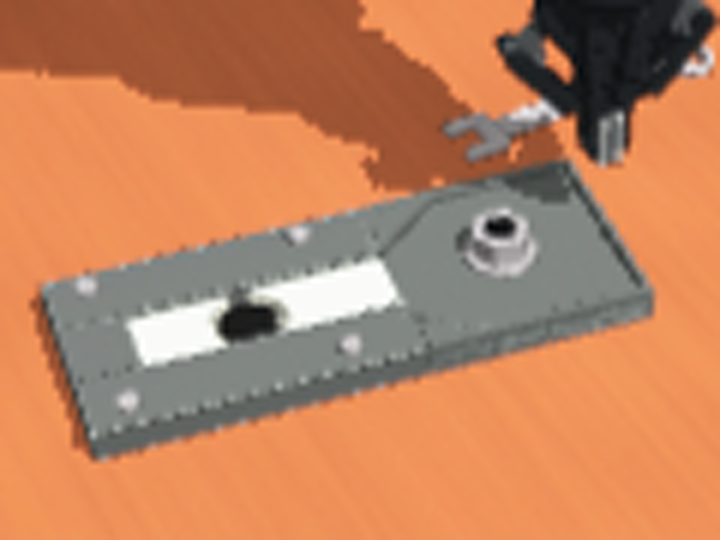

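The nut's flange centre at crop (502,252) lies on the strip's centreline. Next I'll go behind it and push along the groove.

```bash
python3 -m handwheel '[[[-0.023,-0.026,-0.06,0,0,0,1],[-0.023,-0.026,-0.11,0,0,0,1],[-0.023,-0.026,-0.126,0,0,0,1],[-0.033,-0.025,-0.126,0,0,0,1],[-0.043,-0.023,-0.126,0,0,0,1],[-0.053,-0.022,-0.126,0,0,0,1],[-0.063,-0.02,-0.126,0,0,0,1],[-0.073,-0.019,-0.126,0,0,0,1],[-0.081,-0.018,-0.126,0,0,0,1],[-0.089,-0.017,-0.126,0,0,0,1],[-0.097,-0.016,-0.126,0,0,0,1],[-0.105,-0.014,-0.126,0,0,0,1],[-0.113,-0.013,-0.126,0,0,0,1],[-0.121,-0.012,-0.126,0,0,0,1],[-0.129,-0.011,-0.126,0,0,0,1],[-0.137,-0.01,-0.126,0,0,0,1],[-0.145,-0.009,-0.126,0,0,0,1],[-0.153,-0.008,-0.126,0,0,0,1],[-0.161,-0.006,-0.126,0,0,0,1],[-0.169,-0.005,-0.126,0,0,0,1]]]'
python3 - <<'E'
from h import *
b=cap('side');cv2.imwrite('pics/s6.png',cv2.resize(b['img'][150:240,180:300],None,fx=6,fy=6,interpolation=cv2.INTER_CUBIC))
s=arm.state();print(s['eef_pos'],s['ft_force'])
E
```

```text
clock: 12.17
eef_pos: [0.646, -0.0069, 0.0252]
eef_rot: [-2.388, -2.041, 0.0]
ft_force: [1.6, 0.0, -0.4]
opening: 0.001
grasp_force: 0.3
[ 0.64561689 -0.00689117  0.02513393] [ 1.44656356 -0.5918234  -0.46159506]
```

View pics/s6.png

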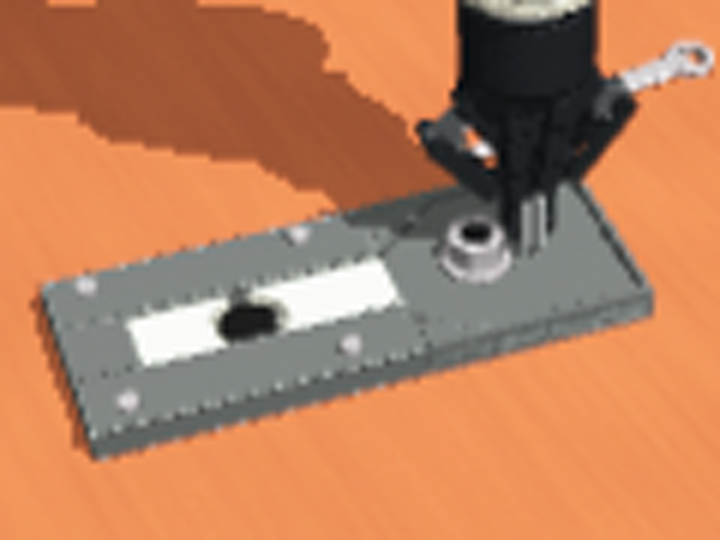

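The nut is on the centreline at crop (478,258) with the finger about 26 mm behind its centre. That was my last picture, so from here I'll use force readings and numeric image checks.

```bash
python3 -m handwheel '[[[-0.008,0.001,0,0,0,0,1],[-0.016,0.002,0,0,0,0,1],[-0.024,0.004,0,0,0,0,1],[-0.032,0.005,0,0,0,0,1],[-0.04,0.006,0,0,0,0,1],[-0.048,0.007,0,0,0,0,1],[-0.056,0.008,0,0,0,0,1],[-0.064,0.01,0,0,0,0,1],[-0.072,0.011,0,0,0,0,1],[-0.08,0.012,0,0,0,0,1],[-0.088,0.013,0,0,0,0,1],[-0.096,0.014,0,0,0,0,1]]]'
cat > loc.py <<'E'
from h import *
# nut hole: dark blob nearest centreline in side view, other than the pocket
b=cap('side');s=arm.state();g=cv2.cvtColor(b['img'],cv2.COLOR_BGR2GRAY)
n,l,st,c=cv2.connectedComponentsWithStats((g<45).astype(np.uint8))
for i in range(1,n):
    if 8<=st[i,4]<=400 and 195<c[i][0]<290 and 170<c[i][1]<225:
        print('blob',st[i,4],c[i].round(1),'nut',sup(ray(b,*c[i],.034),ctr).round(1),'pocket',sup(ray(b,*c[i],.0135),ctr).round(1))
print('tcp',s['eef_pos'].round(4),sup(s['eef_pos'],ctr).round(1),'F',np.round(s['ft_force'],1),s['clock'])
E
python3 loc.py
```

```text
clock: 13.22
eef_pos: [0.6172, -0.0028, 0.0252]
eef_rot: [-2.389, -2.041, 0.0]
ft_force: [-0.3, -0.6, 0.2]
opening: 0.003
grasp_force: 0.3
blob 8 [250.5 190. ] nut [-48.6  -0.9] pocket [-55.9 -23.8]
blob 34 [220.6 203. ] nut [64.9 25.6] pocket [60.3  3.4]
tcp [ 0.6168 -0.0027  0.0251] [-78.3   3.6] F [0.5 0.5 1.5] 13.2667
```

```bash
python3 -m handwheel '[[[-0.007,0.001,0,0,0,0,1],[-0.014,0.002,0,0,0,0,1],[-0.021,0.003,0,0,0,0,1],[-0.028,0.004,0,0,0,0,1],[-0.035,0.005,0,0,0,0,1],[-0.042,0.006,0,0,0,0,1]]]'
python3 -m handwheel '[[[-0.007,0.001,0,0,0,0,1],[-0.014,0.002,0,0,0,0,1],[-0.021,0.003,0,0,0,0,1],[-0.028,0.004,0,0,0,0,1],[-0.035,0.005,0,0,0,0,1],[-0.042,0.006,0,0,0,0,1]]]'
python3 loc.py
```

```text
clock: 13.77
eef_pos: [0.6046, -0.001, 0.0252]
eef_rot: [-2.388, -2.041, 0.0]
ft_force: [0.7, -1.3, 1.1]
opening: -0.001
grasp_force: 0.3
clock: 14.27
eef_pos: [0.592, 0.0007, 0.0252]
eef_rot: [-2.389, -2.041, 0.0]
ft_force: [0.8, -0.0, -0.1]
opening: 0.001
grasp_force: 0.5
blob 9 [243.7 191.9] nut [-23.7   0. ] pocket [-30.4 -22.8]
blob 34 [220.6 203. ] nut [64.9 25.6] pocket [60.3  3.4]
tcp [0.5916 0.0008 0.0251] [-52.9   3.7] F [0.8 0.4 0. ] 14.3167
```

```bash
python3 -m handwheel '[[[-0.008,0.001,0,0,0,0,1],[-0.016,0.002,0,0,0,0,1],[-0.024,0.004,0,0,0,0,1],[-0.032,0.005,0,0,0,0,1],[-0.04,0.006,0,0,0,0,1],[-0.048,0.007,0,0,0,0,1],[-0.056,0.008,0,0,0,0,1],[-0.064,0.01,0,0,0,0,1]]]'
python3 -m handwheel '[[[-0.008,0.001,0,0,0,0,1],[-0.016,0.002,0,0,0,0,1],[-0.024,0.004,0,0,0,0,1],[-0.032,0.005,0,0,0,0,1],[-0.04,0.006,0,0,0,0,1],[-0.048,0.007,0,0,0,0,1],[-0.056,0.008,0,0,0,0,1],[-0.064,0.01,0,0,0,0,1]]]'
python3 loc.py
```

```text
clock: 14.98
eef_pos: [0.5728, 0.0038, 0.0252]
eef_rot: [-2.389, -2.041, 0.0]
ft_force: [0.8, -1.0, -0.2]
opening: 0.003
grasp_force: 0.5
clock: 15.65
eef_pos: [0.5536, 0.0067, 0.0252]
eef_rot: [2.389, 2.041, -0.0]
ft_force: [1.2, -0.5, 1.0]
opening: 0.004
grasp_force: 0.5
blob 8 [232.5 194.5] nut [15.7 -0.8] pocket [ 10.  -23.6]
blob 34 [220.6 203. ] nut [64.9 25.6] pocket [60.3  3.4]
tcp [0.5532 0.0069 0.0251] [-14.    3.5] F [1.  0.2 1.1] 15.7
```

```bash
python3 -m handwheel '[[[-0.008,0.001,0,0,0,0,1],[-0.016,0.002,0,0,0,0,1],[-0.024,0.004,0,0,0,0,1],[-0.032,0.005,0,0,0,0,1],[-0.04,0.006,0,0,0,0,1],[-0.048,0.007,0,0,0,0,1],[-0.056,0.008,0,0,0,0,1],[-0.064,0.01,0,0,0,0,1],[-0.072,0.011,0,0,0,0,1],[-0.08,0.012,0,0,0,0,1],[-0.088,0.013,0,0,0,0,1],[-0.096,0.014,0,0,0,0,1],[-0.102,0.015,0,0,0,0,1],[-0.108,0.016,0,0,0,0,1]]]'
python3 loc.py
```

```text
clock: 16.87
eef_pos: [0.5211, 0.0116, 0.0251]
eef_rot: [-2.388, -2.041, 0.0]
ft_force: [1.1, -0.9, 0.2]
opening: -0.002
grasp_force: 0.4
blob 10 [223.5 197. ] nut [47.6  0.6] pocket [ 42.6 -22.3]
tcp [0.5208 0.0116 0.0251] [18.7  3.5] F [-1.1 -1.2  0.4] 16.9167
```

```bash
python3 -m handwheel '[[[-0.004,0,0,0,0,0,1],[-0.008,0.001,0,0,0,0,1],[-0.012,0.002,0,0,0,0,1],[-0.016,0.002,0,0,0,0,1],[-0.02,0.003,0,0,0,0,1],[-0.02,0.003,0,0,0,0,1]]]'
python3 loc.py
python3 -m handwheel '[[[-0.002,0,0,0,0,0,1],[-0.004,0,0,0,0,0,1],[-0.006,0.001,0,0,0,0,1],[-0.007,0.001,0,0,0,0,1]]]'
python3 loc.py
```

```text
clock: 17.42
eef_pos: [0.5151, 0.0125, 0.0251]
eef_rot: [-2.388, -2.041, 0.0]
ft_force: [1.1, -0.7, -0.7]
opening: -0.001
grasp_force: 0.1
blob 10 [221.3 197.8] nut [55.6  1.8] pocket [ 50.8 -21. ]
tcp [0.5153 0.0125 0.0251] [24.3  3.5] F [ 0.   0.5 -0. ] 17.4667
clock: 17.8
eef_pos: [0.5132, 0.0128, 0.0252]
eef_rot: [-2.389, -2.041, 0.0]
ft_force: [-0.5, 0.5, 0.6]
opening: 0.0
grasp_force: 0.2
blob 11 [221.1 197.8] nut [56.3  1.6] pocket [ 51.5 -21.2]
tcp [0.5132 0.0128 0.0252] [26.4  3.5] F [ 0.5 -0.9 -0.3] 17.85
```

```bash
for i in 1; do python3 -m handwheel '[[[-0.002,0,0,0,0,0,1],[-0.003,0,0,0,0,0,1],[-0.003,0,0,0,0,0,1]]]'; done
python3 loc.py
python3 -m handwheel '[[[-0.002,0,0,0,0,0,1],[-0.003,0,0,0,0,0,1],[-0.003,0,0,0,0,0,1]]]'
python3 loc.py
```

```text
clock: 18.1
eef_pos: [0.5123, 0.0128, 0.0252]
eef_rot: [-2.388, -2.041, 0.0]
ft_force: [-0.7, -0.5, -0.2]
opening: -0.0
grasp_force: 0.1
blob 12 [220.8 198.1] nut [57.5  2.6] pocket [ 52.7 -20.2]
tcp [0.5123 0.0128 0.0251] [27.3  3.6] F [ 0.4 -0.8 -0. ] 18.15
clock: 18.4
eef_pos: [0.5114, 0.0127, 0.0252]
eef_rot: [-2.388, -2.041, 0.0]
ft_force: [0.1, -0.8, 0.3]
opening: -0.001
grasp_force: 0.1
blob 11 [220.6 198.1] nut [58.1  2.4] pocket [ 53.3 -20.4]
tcp [0.5114 0.0128 0.0252] [28.2  3.8] F [-0.7  0.5 -1.5] 18.45
```

```bash
python3 -m handwheel '[[[-0.002,0,0,0,0,0,1],[-0.003,0,0,0,0,0,1],[-0.003,0,0,0,0,0,1]]]'|grep ft
python3 loc.py
python3 -m handwheel '[[[-0.002,0,0,0,0,0,1],[-0.003,0.001,0,0,0,0,1],[-0.003,0.001,0,0,0,0,1]]]'|grep ft
python3 loc.py
```

```text
ft_force: [0.6, -0.1, -1.3]
blob 8 [220.5 198.5] nut [59.1  4.2] pocket [ 54.3 -18.5]
tcp [0.5105 0.0128 0.0252] [29.   3.9] F [ 0.4 -0.9 -0.2] 18.75
ft_force: [0.3, -0.1, 0.1]
blob 8 [220.5 198.5] nut [59.1  4.2] pocket [ 54.3 -18.5]
tcp [0.5097 0.0131 0.0252] [29.9  3.7] F [ 0.7 -0.4  0.6] 19.05
```

```bash
python3 -m handwheel '[[[-0.002,0,0,0,0,0,1],[-0.003,0,0,0,0,0,1],[-0.003,0,0,0,0,0,1]]]'|grep ft
python3 loc.py
```

```text
ft_force: [1.4, 0.4, 1.9]
blob 8 [220.5 198.5] nut [59.1  4.2] pocket [ 54.3 -18.5]
tcp [0.5089 0.0131 0.0252] [30.8  3.9] F [-0.2  0.2  1.6] 19.35
```

The nut has stopped following the finger and its image has shifted down, so it has probably dropped. I'll back off, go over it and feel its height from above.

```bash
python3 -m handwheel '[[[0.02,-0.003,0,0,0,0,1],[0.03,-0.004,0.05,0,0,0,1],[0.03,-0.004,0.13,0,0,0,1],[-0.03,0.006,0.15,0,0,0,1],[-0.084,0.018,0.15,0,0,0,1],[-0.084,0.018,0.15,0,0,0,1],[-0.084,0.018,0.09,0,0,0,1],[-0.084,0.018,0.055,0,0,0,1],[-0.084,0.018,0.046,0,0,0,1],[-0.084,0.018,0.046,0,0,0,1],[-0.084,0.018,0.046,0,0,0,1]]]'
python3 loc.py
python3 -m handwheel '[[[0,0,-0.003,0,0,0,1],[0,0,-0.006,0,0,0,1],[0,0,-0.009,0,0,0,1],[0,0,-0.009,0,0,0,1]]]'
```

```text
clock: 20.27
eef_pos: [0.4838, 0.0181, 0.0389]
eef_rot: [-2.389, -2.04, 0.001]
ft_force: [-0.2, -0.4, -0.2]
opening: -0.001
grasp_force: 0.0
tcp [0.4839 0.0182 0.0392] [56.2  2.5] F [-0.1 -0.5  0.1] 20.3167
clock: 20.65
eef_pos: [0.4837, 0.0185, 0.0363]
eef_rot: [-2.388, -2.041, -0.0]
ft_force: [-0.4, -0.5, -1.1]
opening: -0.001
grasp_force: 0.0
```

```bash
python3 -m handwheel '[[[0,0,-0.002,0,0,0,1],[0,0,-0.004,0,0,0,1],[0,0,-0.004,0,0,0,1]]]' | egrep 'pos|ft'
python3 -m handwheel '[[[0,0,-0.002,0,0,0,1],[0,0,-0.004,0,0,0,1],[0,0,-0.004,0,0,0,1]]]'| egrep 'pos|ft'
python3 -m handwheel '[[[0,0,-0.002,0,0,0,1],[0,0,-0.003,0,0,0,1],[0,0,-0.003,0,0,0,1]]]'| egrep 'pos|ft'
```

```text
eef_pos: [0.4836, 0.0185, 0.035]
ft_force: [-0.7, -0.0, -0.5]
eef_pos: [0.4836, 0.0185, 0.0338]
ft_force: [-0.2, -0.1, -0.2]
eef_pos: [0.4836, 0.0185, 0.0329]
ft_force: [-0.8, -0.7, 0.2]
```

```bash
for i in 1; do python3 -m handwheel '[[[0,0,-0.002,0,0,0,1],[0,0,-0.003,0,0,0,1],[0,0,-0.003,0,0,0,1]]]' | egrep 'pos|ft'; done
python3 -m handwheel '[[[0,0,-0.002,0,0,0,1],[0,0,-0.003,0,0,0,1],[0,0,-0.003,0,0,0,1]]]'| egrep 'pos|ft'
```

```text
eef_pos: [0.4836, 0.0185, 0.032]
ft_force: [0.0, -0.7, 1.2]
eef_pos: [0.4837, 0.0185, 0.0312]
ft_force: [-0.1, -0.0, 2.6]
```

```bash
python3 -m handwheel '[[[0,0,-0.001,0,0,0,1],[0,0,-0.002,0,0,0,1],[0,0,-0.002,0,0,0,1]]]' | egrep 'pos|ft'
python3 -m handwheel '[[[0,0,-0.001,0,0,0,1],[0,0,-0.002,0,0,0,1],[0,0,-0.002,0,0,0,1]]]' | egrep 'pos|ft'
```

```text
eef_pos: [0.4836, 0.0185, 0.0306]
ft_force: [-0.3, -0.4, 4.6]
eef_pos: [0.4836, 0.0185, 0.0299]
ft_force: [-0.1, 0.6, 3.0]
```

```bash
python3 -m handwheel '[[[0,0,-0.001,0,0,0,1],[0,0,-0.002,0,0,0,1],[0,0,-0.002,0,0,0,1]]]' | egrep 'pos|ft'
python3 -m handwheel '[[[0,0,-0.001,0,0,0,1],[0,0,-0.002,0,0,0,1],[0,0,-0.002,0,0,0,1]]]' | egrep 'pos|ft'
```

```text
eef_pos: [0.4836, 0.0185, 0.0293]
ft_force: [-0.7, -0.3, 3.2]
eef_pos: [0.4836, 0.0185, 0.0287]
ft_force: [-0.2, 0.4, 3.0]
```

```bash
python3 -m handwheel '[[[0,0,-0.001,0,0,0,1],[0,0,-0.002,0,0,0,1],[0,0,-0.002,0,0,0,1]]]' | egrep 'pos|ft'
python3 -m handwheel '[[[0,0,-0.001,0,0,0,1],[0,0,-0.002,0,0,0,1],[0,0,-0.002,0,0,0,1]]]' | egrep 'pos|ft'
```

```text
eef_pos: [0.4837, 0.0185, 0.0281]
ft_force: [-0.2, 0.4, 2.8]
eef_pos: [0.4836, 0.0184, 0.0275]
ft_force: [0.4, 0.5, 2.8]
```

```bash
python3 -m handwheel '[[[0,0,-0.001,0,0,0,1],[0,0,-0.002,0,0,0,1],[0,0,-0.002,0,0,0,1]]]' | egrep 'pos|ft|clock'
```

```text
clock: 23.65
eef_pos: [0.4837, 0.0185, 0.027]
ft_force: [-1.0, 0.5, 5.5]
```

```bash
python3 -m handwheel '[[[0,0,-0.001,0,0,0,1],[0,0,-0.002,0,0,0,1],[0,0,-0.002,0,0,0,1]]]' | egrep 'pos|ft'
python3 -m handwheel '[[[0,0,-0.001,0,0,0,1],[0,0,-0.002,0,0,0,1],[0,0,-0.002,0,0,0,1]]]' | egrep 'pos|ft'
```

```text
eef_pos: [0.4836, 0.0184, 0.0264]
ft_force: [-2.1, -0.0, 8.4]
eef_pos: [0.4837, 0.0184, 0.0259]
ft_force: [-1.5, 0.1, 10.8]
```

The force reached 10.8 N with the seat spring engaged. Now I'll ease straight up and watch the height at which contact ends.

```bash
python3 -m handwheel '[[[0,0,0.002,0,0,0,1],[0,0,0.004,0,0,0,1],[0,0,0.004,0,0,0,1]]]' | egrep 'pos|ft'
python3 -m handwheel '[[[0,0,0.002,0,0,0,1],[0,0,0.004,0,0,0,1],[0,0,0.004,0,0,0,1]]]' | egrep 'pos|ft'
python3 -m handwheel '[[[0,0,0.004,0,0,0,1],[0,0,0.02,0,0,0,1],[0,0,0.08,0,0,0,1],[0,0,0.2,0,0,0,1],[0,0,0.2,0,0,0,1],[0.2,-0.6,0.3,0,0,0,1],[0.2,-0.6,0.3,0,0,0,1],[0.2,-0.6,0.3,0,0,0,1],[0.2,-0.6,0.3,0,0,0,1],[0.2,-0.6,0.3,0,0,0,1],[0.2,-0.6,0.3,0,0,0,1],[0.2,-0.6,0.3,0,0,0,1]]]'
python3 loc.py
```

```text
eef_pos: [0.4837, 0.0185, 0.0271]
ft_force: [-0.1, -0.4, 4.7]
eef_pos: [0.4835, 0.0185, 0.0281]
ft_force: [-0.6, -0.1, -0.8]
clock: 25.65
eef_pos: [0.5435, -0.163, 0.1185]
eef_rot: [2.391, 2.037, -0.0]
ft_force: [-0.2, 1.3, -1.4]
opening: 0.0
grasp_force: 0.0
blob 12 [220.8 199.3] nut [59.2  8.6] pocket [ 54.4 -14. ]
tcp [ 0.5433 -0.1615  0.1181] [-29.1 171.4] F [-0.7  0.3 -0.6] 25.7
```

Contact ended at 28 mm, which is where the nut's top should be when home (18 mm centre height). The blob's image has also moved down to match, and the arm is clear.

```bash
python3 -c "
from bench import arm
print(arm.job_done())"
```

```text
the job is handed in; nothing more can be done
None
```

The nut was slid along the groove into the pocket, pressed home at about 11 N and let go, and I handed the job in at about 26 s; push-force readings stayed under 3 N, and no verdict came back.

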